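# Load the UV curing box through its guarded flap with the hooked rod

## Task

Load the specimen carrier into the UV curing box, using the hooked rod because no hand goes into the guarded throat: with the rod's hook draw the flap's bolt fully back, then with the rod push the carrier through the sprung flap, far enough that the flap drops shut behind it. Then lay the rod back in its rests the way it lay, and leave the other things on the bench where they are.

Things in the scene. Friction and masses are not known exactly. Their poses are not given: they have to be found in the camera images.
- curing_box: UV curing box, white case 260 wide (x) x 230 deep (y 0 to 230) x 170 high, amber roof window, fixed. Origin on the bench under the flap's middle; +y points into the box (push direction, about world +y), z up. A steel runway 90 wide, top at z 6, runs level from y -225 through the port to the back wall, between guide rails 72 apart with tops at z 14. Offsets in its frame (mm) are called box x, y, z.
- throat_mouth (a point): middle of the open end of the guarded throat, on the runway (box y -110, z 6). The throat runs from box y -110 to 0: two clear plastic cheeks at box x +-60 (inside), 107 high, roofed by 5 mm cross wires at z 105, 24 apart, so no hand reaches in. Its end, the port at box y 0, is 72 wide with its top at z 64.
- flap (a joint): angle of the sprung flap, rad: 0 shut (upright), up to 1.5 swung into the box. Plate 70 wide, 52 long, hinged along x at its top, at box y -4, z 60; its foot swings to +y. Spring and weight shut it with about 1 N at its foot. While the bolt is home a crank arm on its spindle rests on the bolt and it cannot open. It can drop shut only when the carrier's push plate is beyond box y 42.
- bolt (a joint): how far the bolt is drawn back, m: 0 home (flap locked), 0.036 fully back at its stop, moving towards box -y; starts at or within 6 mm of home; about 2 N of friction, stays where it is left.
- bolt_pin (a point): middle of the bolt's pin, inside the throat. The pin is 7 thick, level, and points to box +x, from the channel on the -x cheek (channel's mouth at box x -40) to a 10 mm ball end at box x -18. The point is at box x -29, z 52.5, and y -50 when the bolt is home; it moves with the bolt. Draw it to box -y with the rod's hook behind it (on its +y side).
- carrier: specimen carrier, loose on the runway outside the flap: aluminium plate 60 wide (x) x 80 long (y) x 8 high with two black 30 mm specimen mounts fixed on it (tops at 26) and an upright push plate 60 wide, 4 thick, 28 high at its -y end. Origin under the plate's middle, 6 above the bench; +y about along box +y. 0.2 to 0.4 kg.
- rod: hooked rod: square wooden handle 20 x 20 x 110, then an 8 mm steel shaft whose end is bent square downwards. Origin in the handle's middle, on the axis; +y along the shaft to the hook, z up as it lies. Handle y -55 to 55, bend at y 235. The hook is 8 thick and reaches 40 below the axis. 0.14 kg, balance point about 65 ahead of the origin. Grip across the handle (along x). Starts in the rests.
- rod_hook (a point): bend of the rod, on the shaft's axis above the hook (rod frame y 235).
- rests: grey rests of the rod, fixed: base 50 x 260 x 8 with an upright at y -45 (slot 32 wide for the handle, floor at z 46, cheeks to z 60) and one at y 185 (slot 20 wide for the shaft, floor at z 52, cheeks to z 66). Origin on the bench under the handle's middle; +y towards the hook's end.
- rests_seat (a point): where the rod's origin is when it lies in its rests, z 56.
- rests_hook_end (a point): where rod_hook is when the rod lies in its rests.
- mount_a: bystander: loose black specimen mount, 30 across, 20 high, origin under it.
- mount_b: bystander: a second such mount.
- dish: bystander: shallow glass dish 90 across, 16 high, origin under it.
- test_block: bystander: dark steel block 60 x 40 x 14, origin under it.
- brush: bystander: brush 170 long, lying along its x.
- tin: bystander: brass-coloured tin 72 across, 100 high, origin under it.
- flask: bystander: white plastic bottle 60 across, 150 high, origin under it.

How it is judged:
On the way, in this order (a step that is already met when the one before it is completed fails the run):
1. the bolt is drawn fully back (value of joint bolt above 0.029 m), for 0.1 s.
2. the carrier is pushing the flap open (value of joint flap above 0.4 rad and y of carrier in the frame of curing_box above -0.05 m), for 0.1 s.
3. the carrier is inside with the flap shut behind it (y of carrier in the frame of curing_box above 0.06 m and value of joint flap below 0.06 rad), for 0.2 s.
At the end, for the whole second after the job is handed in: The bolt is still drawn back (at least 25 mm), the carrier stands flat on the runway inside the box with the flap shut behind it (under 0.06 rad), and the rod lies still, down in both slots of its rests the way it lay (handle and hook within 30 mm of where they belong, heights within 6 mm) (all of step 3 and value of joint bolt above 0.025 m and z of carrier in the frame of curing_box below 0.02 m and angle between carrier's own z axis and vertical below 0.15 rad and horizontal distance between rod and rests_seat below 0.03 m and horizontal distance between rod_hook and rests_hook_end below 0.03 m and linear speed of each of rod, carrier below 0.02 m/s and z of rod in the frame of rests_seat between -0.006 and 0.006 m and z of rod_hook in the frame of rests_hook_end between -0.006 and 0.006 m); the robot touches nothing.
It fails at once if the gripper or arm works the bolt, the flap or the carrier instead of the rod (contact force between any of the arm, the fingers and bolt above 1 N or contact force between any of the arm, the fingers and flap above 1 N or contact force between any of the arm, the fingers and carrier above 1 N).
It fails at once if a bystander is moved more than 30 mm (distance of any of mount_a, mount_b, dish, test_block, brush, tin, flask from where it was at the start of the episode above 0.03 m).
It also fails if it takes over 58 s, if anything falls off the work surface, if the arm or the gripper's body presses on something with over 40 N, if the wrist force passes 120 N, or if a joint passes its speed limit or range.

## Robot

A 6-joint arm with a two-finger parallel gripper is mounted at the origin on the work surface. World frame = base frame: x ahead of the robot, y to its left, z up, the work surface at z = 0. Lengths are in m, angles in rad, forces in N, time in s.
With the tool pointing down it reaches from about 0.35 to 0.775 m from the base axis. Payload 7.3 kg.
Tool frame: the origin (TCP) lies at the centre of the arm's flange, where the gripper is bolted on; the fingertips stand 178 mm ahead of it and the grasp point (between the pads) lies 159 mm ahead of it; z points along the fingers, y is the line along which they close (so a half turn about z gives the same grasp; the last joint's range is limited). The gripper opens to 92 mm and grips with 3 to 60 N. Pads are 19 mm wide; open, the fingers measure 130 mm over their backs; the gripper's body (75 mm by 190 mm) begins 47 mm behind the grasp point.
Start: joints at [-1.365, 0.342, 1.524, -0, 1.275, -0.146], TCP at [0.181, -0.493, 0.405] pointing down, gripper open.
Joint ranges: [-2.53, 2.53], [-0.77, 2.02], [0.04, 2.7], [-1, 4.14], [0.28, 2.66], [-3.11, 3.11]. Speed limits (rad/s): [2.57, 2.57, 3.14, 3.14, 3.14, 3.14].

## Interface

Orientations are given as [roll, pitch, yaw] about the fixed x, y, z axes, in that order (R = Rz(yaw) Ry(pitch) Rx(roll)).
In Python, from cell import robot, status, job, read_camera gives the robot as it stands (robot), with the cameras as plain functions, the readings (status) and the job (job).
- The arm moves only by the tool jog_arm, called after "Call:" as name(argument=value, ...) on one line, values as JSON. Schema: {"type":"object","properties":{"ticks":{"type":"array","items":{"type":"array","items":{"type":"array","items":{"type":"number"},"minItems":6,"maxItems":6},"minItems":1,"maxItems":8},"minItems":1,"maxItems":1},"aperture":{"type":"number"},"grip_n":{"type":"number"},"only":{"type":"string"},"quiet":{"type":"boolean"},"lines":{"type":"string"}},"required":["ticks"],"additionalProperties":false}. ticks is a list that holds a single list of rows (three levels of brackets), with 1 to 8 rows, each of 6 numbers: dx, dy, dz in parts of the range, where 1.0 means 0.8 m, then a rotation vector rx, ry, rz in parts of the range, where 1.0 means 2 pi rad; each row shifts and turns the commanded pose from where the row before left it, along the tool's axes as they then stand; what a row does not reach is not made up. A row lasts 1/12 s, in which the tool goes at most 0.0417 m and 0.125 rad, less where a joint would pass 70% of its speed; a pose out of reach is approached as far as the arm can. aperture is the finger opening in m, set as the call begins (left out keeps the last). The fingers move at their own pace and stop on an object; grip_n is the grip in N (left out, the last holds). Time passes only in rows, so rows that do not move let the fingers close. The tool returns the time, the measured TCP pose, the force, the opening and the grip force at its end. only (a regular expression) keeps the lines of the reply that match it, lines (a string "A,B") keeps lines A to B, and quiet returns only ok. No shift or turn number may pass 1 either way. Input that does not fit is refused with a message, and nothing moves.
- status.observe(): the state, without advancing time (a new reading comes with each control period).
- read_camera(name): name is "side" or "top"; returns a dict with "image" (420x560x3 uint8, red, green, blue), "fx", "fy", "cx", "cy" (pixels), "k1" (the pictures are not rectified: a ray, as slopes to the right and down, at radius r is drawn at 1 + k1 r^2 times it, then the intrinsics apply), "pose" (4x4, takes a point from camera to world coordinates). Camera axes: x right, y down, z forward; pixel columns grow to the right and rows downward; lengths in m; the calibration is good to about 2 mm. A picture is of the moment at which its call begins. There is no depth.
- job.hand_in(): hands the job in; it is judged then, once.
The state is a dict: "time": time; "qpos": joint angles; "qvel": joint speeds; "joint_efforts": joint torques, N m; "tool_pos": TCP position; "tool_rot": TCP orientation; "contact_force": force on the tool from outside, world axes, zero at the start; "torque": the same for the moment, N m; "opening": finger opening in m; "grip_force": force on a finger pad.
Only numpy, scipy, OpenCV 4.12 (cv2) and the standard library are available. Lean on these libraries where they do the work, as an engineer would, in place of code of your own. Each camera call takes 0.05 s, during which the arm holds its last target. There are 200 camera calls.

## Working session

There is one attempt and no reset: what is moved stays moved. The work goes in short steps, Python scripts to look and compute and a tool call to move; the robot and the scene stay as the last step left them, time stands still between calls to the robot, and variables do not carry over. Pictures are saved under pics/ and viewed, at most 10 in all, crops included, and the job is handed in when it is done.

```bash
ls; mkdir -p pics; python3 - <<'E'
from cell import robot, status, job, read_camera
import cv2
for n in("side","top"):
    c=read_camera(n); cv2.imwrite(f"pics/{n}0.png",c["image"][:,:,::-1]); print({k:v for k,v in c.items() if k!="image"})
s=status.observe(); print(s["time"],s["tool_pos"],s["tool_rot"])
E
```

```text
cell.py
pics
{'fx': 482.7291674459374, 'fy': 482.7291674459374, 'cx': 276.83689785426543, 'cy': 204.49801455229272, 'k1': 0.03746799528212338, 'pose': array([[-0.56762257,  0.50497819, -0.65023199,  1.38041149],
       [ 0.8232496 ,  0.34042667, -0.45427941,  0.42724186],
       [-0.00804488, -0.79316247, -0.60895696,  0.80031954],
       [ 0.        ,  0.        ,  0.        ,  1.        ]])}
{'fx': 536.7848871073767, 'fy': 536.7848871073767, 'cx': 286.4217911299972, 'cy': 215.05573355033178, 'k1': -0.1318488180481551, 'pose': array([[-1.21402917e-02, -9.96094149e-01,  8.74589044e-02,
         4.92568495e-01],
       [-9.99925845e-01,  1.21775965e-02, -1.07007552e-04,
        -1.44062441e-01],
       [-9.58449653e-04, -8.74537179e-02, -9.96168123e-01,
         1.24085121e+00],
       [ 0.00000000e+00,  0.00000000e+00,  0.00000000e+00,
         1.00000000e+00]])}
0.1 [ 0.18090484 -0.49273007  0.40409247] [-3.14019897e+00 -2.01070573e-04  3.51817148e-01]
```

View pics/side0.png

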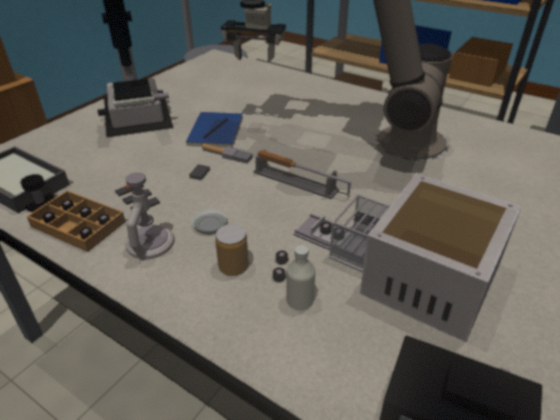

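View pics/top0.png

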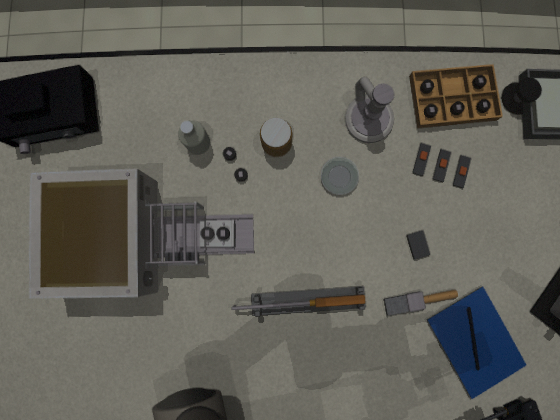

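Side: rod handle at about (275,158), hook at (348,188), carrier mounts at (326,228) and (338,234), box at right. Top: rod handle at (340,300), hook end at (236,307), carrier mounts at (207,233) and (223,233), throat x 150–203, box face at about x 145. I'll zoom in on both.

```bash
python3 - <<'E'
import cv2
t=cv2.imread("pics/top0.png");s=cv2.imread("pics/side0.png")
cv2.imwrite("pics/topc.png",cv2.resize(t[190:320,130:390],None,fx=3,fy=3,interpolation=cv2.INTER_CUBIC))
cv2.imwrite("pics/sidec.png",cv2.resize(s[140:280,245:405],None,fx=4,fy=4,interpolation=cv2.INTER_CUBIC))
E
```

```text
(no output)
```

View pics/topc.png

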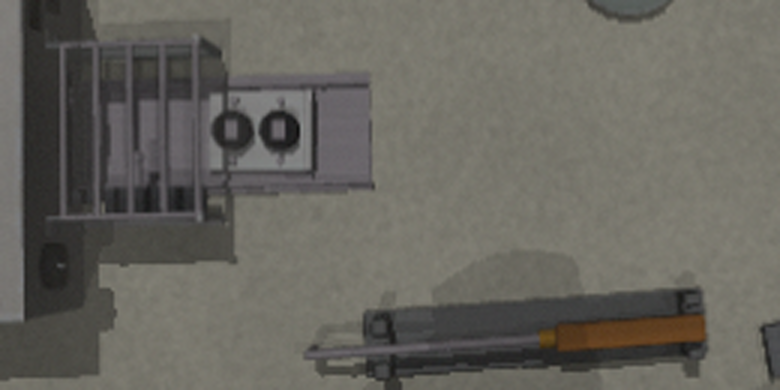

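View pics/sidec.png

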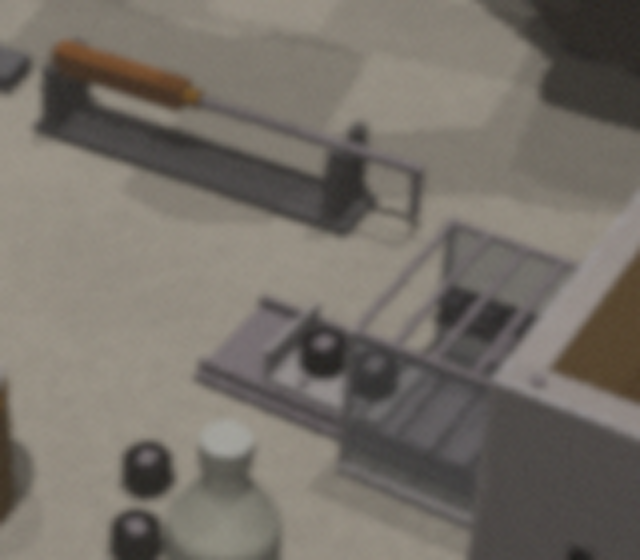

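Top crop: hook bend at about (310,352), handle from x 555 to 705 at y about 332, push plate top at x about 313 (y 88–170), runway end at x about 371 (rails y 73 and 188), first roof wire at x about 196, bolt pin near (138,155–185). Side crop: hook bend (420,172), hook tip (415,222), handle rear (58,50). Now the metric positions.

```bash
cat > h.py <<'E'
import numpy as np, cv2
from cell import robot, status, job, read_camera
def ray(c,uv):
    K=np.array([[c["fx"],0,c["cx"]],[0,c["fy"],c["cy"]],[0,0,1]])
    n=cv2.undistortPoints(np.array([[uv]],float),K,np.array([c["k1"],0,0,0,0]))[0,0]
    return c["pose"][:3,3], c["pose"][:3,:3]@np.r_[n,1]
def plane(c,uv,z):
    o,d=ray(c,uv); return o+d*(z-o[2])/d[2]
def tri(a,ua,b,ub):
    (o,d),(p,e)=ray(a,ua),ray(b,ub)
    s=np.linalg.lstsq(np.c_[d,-e],p-o,rcond=None)[0]
    x,y=o+s[0]*d,p+s[1]*e
    return (x+y)/2,np.linalg.norm(x-y)
def orange(c,z,roi):
    hsv=cv2.cvtColor(c["image"],cv2.COLOR_RGB2HSV)
    m=cv2.inRange(hsv,(5,130,70),(20,255,255)); x0,x1,y0,y1=roi
    k=np.zeros_like(m);k[y0:y1,x0:x1]=m[y0:y1,x0:x1]
    v,u=np.nonzero(k); return cv2.minAreaRect(np.c_[u,v].astype(np.float32)),len(u)
E
python3 - <<'E'
from h import *
np.set_printoptions(precision=4,suppress=True)
t=read_camera("top");s=read_camera("side")
T=lambda x,y:(130+x/3-1/3,190+y/3-1/3); S=lambda x,y:(245+x/4-.375,140+y/4-.375)
print("hook",tri(t,T(312,352),s,S(420,172)))
a,b=orange(t,0,(300,380,285,320)),orange(s,0,(250,300,145,172)); print(a,b)
print("handle mid",tri(t,a[0][0],s,b[0][0]))
for n,p,z in [("handleback",(705,328),.056),("handlefront",(555,337),.056),("runL",(371,73),.014),("runR",(371,188),.014),("run z6 mid",(371,130),.006),
 ("wire1 a",(196,36),.105),("wire1 b",(199,218),.105),("wire5 a",(64,44),.105),("wire5 b",(64,218),.105),("pushA",(313,88),.034),("pushB",(313,170),.034),
 ("mount1",(232,130),.032),("mount2",(280,130),.032),("pinball",(137,155),.0525),("pinroot",(137,185),.0525),
 ("rests fl",(366,312),.008),("rests fr",(370,378),.008),("rests bl",(700,292),.008)]:
    print(n,plane(t,T(*p),z))
E
```

```text
hook (array([ 0.3943, -0.0241,  0.0529]), np.float64(0.003648500179479495))
(((337.05584716796875, 300.7817077636719), (8.54964542388916, 54.43274688720703), 85.91438293457031), 442) (((276.6500244140625, 157.55001831054688), (35.10128402709961, 3.7947332859039307), 18.434947967529297), 119)
handle mid (array([ 0.4065, -0.2525,  0.0593]), np.float64(0.0005247417164456539))
handleback [ 0.4092 -0.314   0.056 ]
handlefront [ 0.4045 -0.2038  0.056 ]
runL [ 0.6036 -0.0683  0.014 ]
runR [ 0.5158 -0.0676  0.014 ]
run z6 mid [ 0.5604 -0.0675  0.006 ]
wire1 a [0.6234 0.0509 0.105 ]
wire1 b [0.4941 0.0486 0.105 ]
wire5 a [0.619  0.1463 0.105 ]
wire5 b [0.4948 0.1453 0.105 ]
pushA [ 0.591  -0.0257  0.034 ]
pushB [ 0.5293 -0.0254  0.034 ]
mount1 [0.5602 0.0359 0.032 ]
mount2 [ 0.5598 -0.0005  0.032 ]
pinball [0.5412 0.1039 0.0525]
pinroot [0.5189 0.1038 0.0525]
rests fl [ 0.4215 -0.0626  0.008 ]
rests fr [ 0.3715 -0.0652  0.008 ]
rests bl [ 0.4333 -0.3175  0.008 ]
```

The manual's scale: shifts go in shares of 0.8 m and turns go in shares of 2 pi rad. Converting my numbers, -0.12 rad / 6.2832 = -0.0191.

```bash
cat > go.py <<'E'
# usage: go.py x y z yaw : remaining grasp-point move in tool axes
import sys; from h import *
from scipy.spatial.transform import Rotation as Ro
def rep(x,y,z,yaw):
    s=status.observe(); R=Ro.from_euler("xyz",s["tool_rot"]); W=Ro.from_euler("xyz",[np.pi,0,yaw])
    g=s["tool_pos"]+R.apply([0,0,.159])
    np.set_printoptions(precision=4,suppress=True)
    print("t",s["time"],"grasp",g,"rot",s["tool_rot"],"F",s["contact_force"],"op",s["opening"])
    print("move tool",W.inv().apply(np.array([x,y,z])-g),"rotvec",(R.inv()*W).as_rotvec())
if __name__=="__main__": rep(*map(float,sys.argv[1:5]))
E
```

Call:
jog_arm(ticks=[[[0, 0, 0, 0, 0, -0.0191], [0, 0, 0, 0, 0, -0.0191], [0, 0, 0, 0, 0, -0.0191], [0, 0, 0, 0, 0, -0.0191], [0, 0, 0, 0, 0, -0.0191], [0, 0, 0, 0, 0, -0.0191], [0, 0, 0, 0, 0, -0.0191], [0, 0, 0, 0, 0, -0.0191]]], aperture=0.09, grip_n=30)

```text
time: 0.87
tool_pos: [0.1809, -0.4928, 0.4045]
tool_rot: [-3.141, -0.0, 1.318]
contact_force: [1.1, -0.1, -0.4]
opening: 0.09
grip_force: 0.0
```

Call:
jog_arm(ticks=[[[0, 0, 0, 0, 0, -0.0159], [0, 0, 0, 0, 0, -0.0159], [0, 0, 0, 0, 0, -0.0159], [0, 0, 0, 0, 0, -0.0019]]])

```text
time: 1.2
tool_pos: [0.1809, -0.4928, 0.4046]
tool_rot: [-3.142, -0.0, 1.628]
contact_force: [-0.3, 0.8, -0.6]
opening: 0.0901
grip_force: 0.0
```

```bash
python3 go.py 0.4062 -0.249 0.11 1.624
```

```text
t 1.2 grasp [ 0.1809 -0.4927  0.2456] rot [-3.1415 -0.0003  1.6276] F [-0.3197  0.7574 -0.5888] op 0.09012200612833268
move tool [0.2314 0.2379 0.1356] rotvec [-0.0001 -0.0003  0.0036]
```

Converted, 0.035 m / 0.8 = 0.0438, 0.029 m / 0.8 = 0.0363, 0.0036 rad / 6.2832 = 0.0006.

Call:
jog_arm(ticks=[[[0.0363, 0.0363, 0, 0, 0, 0], [0.0363, 0.0363, 0, 0, 0, 0], [0.0363, 0.0363, 0, 0, 0, 0], [0.0363, 0.0363, 0, 0, 0, 0], [0.0363, 0.0363, 0, 0, 0, 0], [0.0363, 0.0363, 0, 0, 0, 0], [0.0363, 0.0363, 0, 0, 0, 0], [0.035, 0.0438, 0, 0, 0, 0.0006]]])

```text
time: 1.87
tool_pos: [0.4046, -0.2496, 0.4049]
tool_rot: [-3.141, 0.0, 1.617]
contact_force: [0.8, -1.4, 0.3]
opening: 0.09
grip_force: 0.0
```

Call:
jog_arm(ticks=[[[0, 0, 0.0438, 0, 0, 0], [0, 0, 0.0438, 0, 0, 0], [0, 0, 0.0438, 0, 0, 0], [0, 0, 0.0375, 0, 0, 0], [0, 0, 0, 0, 0, 0]]])

```text
time: 2.28
tool_pos: [0.4026, -0.2503, 0.2649]
tool_rot: [-3.134, -0.007, 1.618]
contact_force: [-1.3, 1.2, 0.7]
opening: 0.0901
grip_force: 0.0
```

```bash
python3 go.py 0.4062 -0.249 0.056 1.624
python3 - <<'E'
from h import *
ims=[]
for n,(u,v) in (("top",(200,240)),("side",(230,120))):
    c=read_camera(n); ims.append(cv2.resize(c["image"][v:v+100,u:u+190,::-1],None,fx=4,fy=3,interpolation=cv2.INTER_CUBIC))
cv2.imwrite("pics/a.png",np.vstack(ims))
E
```

```text
t 2.2833 grasp [ 0.4014 -0.2492  0.1059] rot [-3.1341 -0.0071  1.6181] F [-1.3073  1.209   0.6812] op 0.09013611685632514
move tool [-0.0001  0.0048  0.0499] rotvec [-0.0075 -0.0071 -0.0059]
```

View pics/a.png

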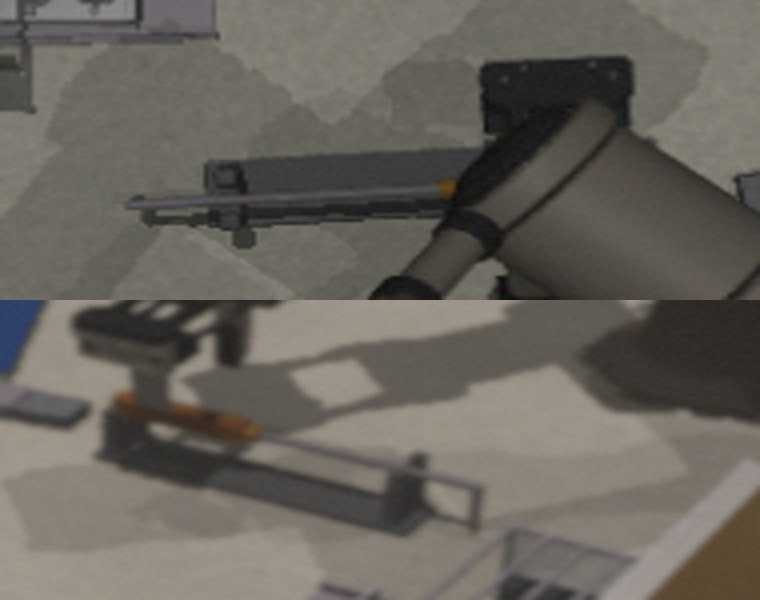

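The gripper stands over the handle, with the rod axis between the fingers (top shaft at (130–450,~195), side handle at (115–260,415)). Descend and grip.

Converted, 0.02 m / 0.8 = 0.025, 0.01 m / 0.8 = 0.0125, -0.007 rad / 6.2832 = -0.0011.

Call:
jog_arm(ticks=[[[0, 0.006, 0, -0.0012, -0.0011, -0.001], [0, 0, 0.025, 0, 0, 0], [0, 0, 0.025, 0, 0, 0], [0, 0, 0.0125, 0, 0, 0], [0, 0, 0, 0, 0, 0]]])

```text
time: 2.8
tool_pos: [0.4096, -0.252, 0.22]
tool_rot: [3.133, 0.008, 1.626]
contact_force: [-0.4, 0.4, 0.6]
opening: 0.0899
grip_force: 0.0
```

```bash
python3 go.py 0.4062 -0.249 0.056 1.624
```

```text
t 2.8 grasp [ 0.411  -0.2532  0.061 ] rot [3.1334 0.0077 1.6255] F [-0.4157  0.4318  0.6216] op 0.08985655310372148
move tool [ 0.0044 -0.0045  0.005 ] rotvec [0.0082 0.0077 0.0016]
```

Call:
jog_arm(ticks=[[[0, 0, 0, 0, 0, 0], [0, 0, 0, 0, 0, 0], [0, 0, 0, 0, 0, 0], [0, 0, 0, 0, 0, 0], [0, 0, 0, 0, 0, 0], [0, 0, 0, 0, 0, 0], [0, 0, 0, 0, 0, 0], [0, 0, 0, 0, 0, 0]]], aperture=0, grip_n=55)

```text
time: 3.47
tool_pos: [0.4092, -0.2518, 0.2198]
tool_rot: [3.134, 0.007, 1.626]
contact_force: [0.6, -0.1, -0.2]
opening: 0.0416
grip_force: 0.0
```

```bash
python3 go.py 0.4062 -0.249 0.056 1.624
```

```text
t 3.4667 grasp [ 0.4104 -0.2528  0.0608] rot [3.1341 0.0071 1.6261] F [ 0.6286 -0.0864 -0.2116] op 0.041627735794457374
move tool [ 0.004  -0.004   0.0048] rotvec [0.0075 0.0071 0.0022]
```

Converted, 0.0048 m / 0.8 = 0.006, -0.003 m / 0.8 = -0.0038, 0.0075 rad / 6.2832 = 0.0012.

Call:
jog_arm(ticks=[[[0.0035, -0.0038, 0.006, 0.0012, 0.0011, 0.0003], [0, 0, 0, 0, 0, 0], [0, 0, 0, 0, 0, 0]]], aperture=0.05)

```text
time: 3.72
tool_pos: [0.4058, -0.2489, 0.2144]
tool_rot: [-3.141, -0.001, 1.624]
contact_force: [-0.5, -0.1, -0.2]
opening: 0.0493
grip_force: 0.0
```

```bash
python3 go.py 0.4062 -0.249 0.056 1.624
```

```text
t 3.7167 grasp [ 0.4056 -0.2488  0.0554] rot [-3.1406 -0.0009  1.6242] F [-0.4752 -0.1304 -0.2273] op 0.04927692641295814
move tool [-0.0003  0.0006 -0.0006] rotvec [-0.001  -0.0009  0.0002]
```

Call:
jog_arm(ticks=[[[0, 0, 0, 0, 0, 0], [0, 0, 0, 0, 0, 0], [0, 0, 0, 0, 0, 0], [0, 0, 0, 0, 0, 0], [0, 0, 0, 0, 0, 0], [0, 0, 0, 0, 0, 0], [0, 0, 0, 0, 0, 0], [0, 0, 0, 0, 0, 0]]], aperture=0, grip_n=55)

```text
time: 4.38
tool_pos: [0.4061, -0.2492, 0.2149]
tool_rot: [3.141, 0.0, 1.624]
contact_force: [0.5, 0.1, 0.3]
opening: 0.0193
grip_force: 55.0
```

```bash
python3 go.py 0.4062 -0.249 0.11 1.624
```

```text
t 4.3833 grasp [ 0.4061 -0.2492  0.0559] rot [3.1415 0.0002 1.6243] F [0.4613 0.087  0.3198] op 0.019319281303666794
move tool [ 0.0002  0.0001 -0.0541] rotvec [0.0001 0.0002 0.0003]
```

Converted, 0.035 m / 0.8 = 0.0438, -0.01 m / 0.8 = -0.0125, 0.023 rad / 6.2832 = 0.0037.

Call:
jog_arm(ticks=[[[0, 0, -0.0375, 0, 0, 0], [0, 0, -0.0375, 0, 0, 0], [0, 0, -0.0125, 0, 0, 0], [0.0075, 0.0438, 0, 0, 0, 0.0032], [0.0075, 0.0438, 0, 0, 0, 0.0037], [0.0075, 0.0438, 0, 0, 0, 0], [0.0075, 0.0438, 0, 0, 0, 0], [0, 0.0225, 0, 0, 0, 0]]])

```text
time: 5.05
tool_pos: [0.5663, -0.2198, 0.2847]
tool_rot: [3.14, 0.0, 1.583]
contact_force: [-1.1, -1.1, -0.6]
opening: 0.0197
grip_force: 55.0
```

Call:
jog_arm(ticks=[[[0, 0, 0, 0, 0, 0], [0, 0, 0, 0, 0, 0]]])

```text
time: 5.22
tool_pos: [0.5636, -0.2208, 0.2839]
tool_rot: [-3.14, -0.001, 1.583]
contact_force: [0.3, -0.3, -0.6]
opening: 0.0197
grip_force: 55.0
```

```bash
python3 go.py 0.564 -0.225 0.084 1.581
python3 - <<'E'
from h import *
ims=[]
for n,(u,v) in (("top",(130,190)),("side",(245,140))):
    c=read_camera(n); ims.append(cv2.resize(c["image"][v:v+100,u:u+190,::-1],None,fx=4,fy=3,interpolation=cv2.INTER_CUBIC))
cv2.imwrite("pics/b.png",np.vstack(ims))
E
```

```text
t 5.2167 grasp [ 0.5633 -0.2207  0.1249] rot [-3.14   -0.0005  1.5825] F [ 0.3363 -0.3075 -0.5933] op 0.019655487828550002
move tool [-0.0043  0.0007  0.0409] rotvec [-0.0016 -0.0005  0.0015]
```

View pics/b.png

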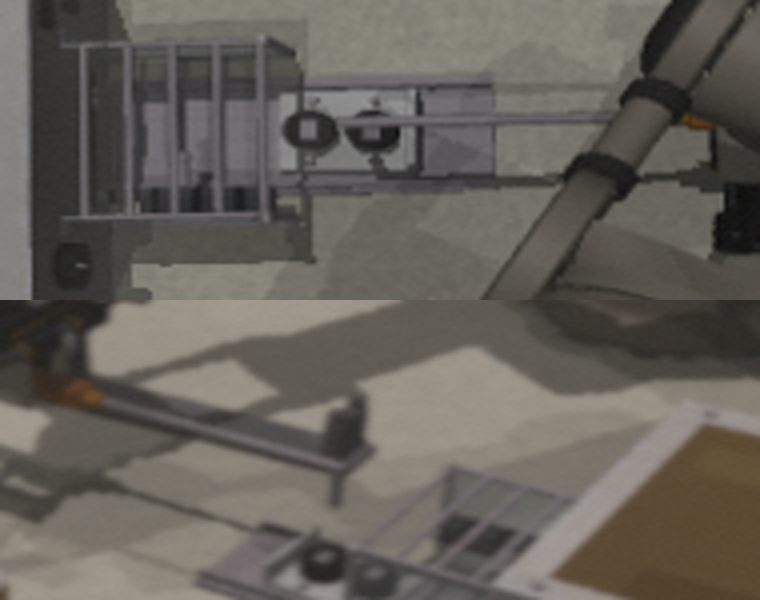

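Top: hook bend at crop (345,121) → px (216,230). Side: bend at crop (342,167 of the lower half) → px (330,196). Triangulate to check rod droop and alignment.

```bash
python3 - <<'E'
from h import *
np.set_printoptions(precision=4,suppress=True)
t=read_camera("top");s=read_camera("side")
print(tri(t,(130+345/4-.4,190+121/3-.3),s,(245+342/4-.4,140+167/3-.3)))
for z in (.12,.125):print(plane(t,(130+345/4-.4,190+121/3-.3),z),plane(t,(130+610/4-.4,190+118/3-.3),z))
print(plane(t,(130+185/4-.4,190+152/3-.3),.0525),plane(t,(130+185/4-.4,190+185/3-.3),.0525))
E
```

```text
(array([0.5601, 0.0052, 0.1239]), np.float64(0.0036005551025967597))
[0.5613 0.0041 0.12  ] [ 0.5617 -0.1348  0.12  ]
[0.561  0.0035 0.125 ] [ 0.5614 -0.1348  0.125 ]
[0.5433 0.1027 0.0525] [0.5189 0.1026 0.0525]
```

Converted, 0.024 m / 0.8 = 0.03, 0.02 m / 0.8 = 0.025.

Call:
jog_arm(ticks=[[[0, 0.0013, 0.025, 0, 0, 0], [0, 0, 0.025, 0, 0, 0], [0.03, 0, 0, 0, 0, 0], [0.03, 0, 0, 0, 0, 0], [0.03, 0, 0, 0, 0, 0], [0.03, 0, 0, 0, 0, 0], [0.03, 0, 0, 0, 0, 0], [0, 0, 0, 0, 0, 0]]])

```text
time: 6.08
tool_pos: [0.5621, -0.098, 0.2451]
tool_rot: [-3.14, -0.002, 1.583]
contact_force: [0.4, 0.2, -2.0]
opening: 0.0194
grip_force: 55.0
```

```bash
python3 go.py 0.532 -0.101 0.084 1.581
```

```text
t 6.0833 grasp [ 0.5619 -0.0977  0.0861] rot [-3.1403 -0.0016  1.5832] F [ 0.3554  0.1709 -1.9856] op 0.019391000014140874
move tool [-0.003  -0.0299  0.0021] rotvec [-0.0013 -0.0016  0.0022]
```

Converted, -0.01 m / 0.8 = -0.0125, -0.009 m / 0.8 = -0.0113.

Call:
jog_arm(ticks=[[[0, -0.0125, 0, 0, 0, 0], [0, -0.0125, 0, 0, 0, 0], [0, -0.0113, 0, 0, 0, 0], [0, 0, 0, 0, 0, 0], [-0.01, 0, 0, 0, 0, 0], [-0.01, 0, 0, 0, 0, 0], [-0.0075, 0, 0, 0, 0, 0], [0, 0, 0, 0, 0, 0]]])

```text
time: 6.75
tool_pos: [0.5346, -0.1252, 0.2448]
tool_rot: [3.141, 0.001, 1.58]
contact_force: [-1.0, 0.9, -1.1]
opening: 0.0196
grip_force: 55.0
```

Call:
jog_arm(ticks=[[[-0.0063, 0, 0, 0, 0, 0], [-0.0063, 0, 0, 0, 0, 0], [-0.0063, 0, 0, 0, 0, 0], [-0.0063, 0, 0, 0, 0, 0], [0, 0, 0, 0, 0, 0]]])

```text
time: 7.17
tool_pos: [0.5347, -0.1445, 0.2449]
tool_rot: [3.141, 0.001, 1.581]
contact_force: [0.9, -0.9, -1.7]
opening: 0.0196
grip_force: 55.0
```

Call:
jog_arm(ticks=[[[-0.0038, 0, 0, 0, 0, 0], [-0.0025, 0, 0, 0, 0, 0], [0, 0, 0, 0, 0, 0]]])

```text
time: 7.42
tool_pos: [0.5342, -0.1475, 0.2443]
tool_rot: [-3.14, -0.003, 1.581]
contact_force: [-0.1, 8.6, -3.5]
opening: 0.0195
grip_force: 55.0
```

```bash
python3 go.py 0.532 -0.1465 0.084 1.581
python3 - <<'E'
from h import *
c=read_camera("top");cv2.imwrite("pics/c.png",cv2.resize(c["image"][190:290,130:290,::-1],None,fx=5,fy=5,interpolation=cv2.INTER_CUBIC))
E
```

```text
t 7.4167 grasp [ 0.534  -0.1471  0.0853] rot [-3.1398 -0.003   1.5807] F [-0.1019  8.6128 -3.5237] op 0.01950838537518246
move tool [ 0.0006 -0.0019  0.0013] rotvec [-0.0018 -0.003  -0.0003]
```

View pics/c.png

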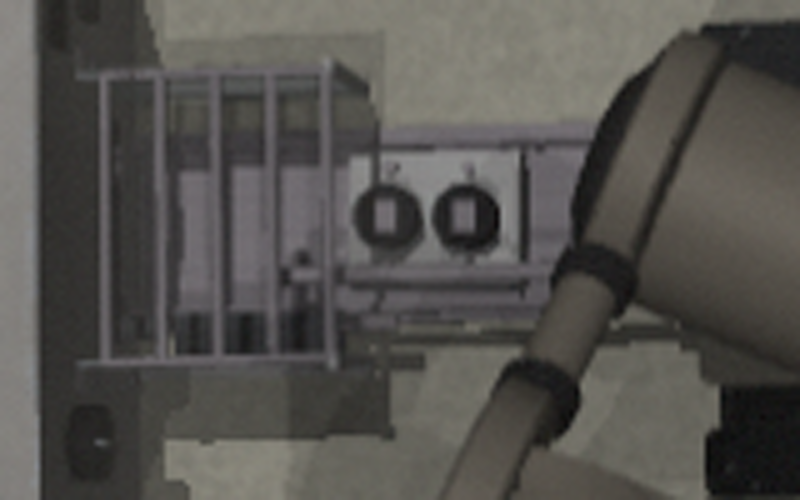

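The force rise to 8.6 N with the hook at y 0.078 (pin at about 0.070) shows the bolt at its stop; the hook is by the ball end at crop (300,260). I'll release it and withdraw behind the carrier.

Converted, 0.015 m / 0.8 = 0.0188, 0.013 m / 0.8 = 0.0163.

Call:
jog_arm(ticks=[[[0.0088, 0, 0, 0, 0, 0], [0.0038, 0.0013, 0, 0, 0, 0], [0, 0.0188, 0, 0, 0, 0], [0, 0.0163, 0, 0, 0, 0], [0, 0, 0, 0, 0, 0]]])

```text
time: 7.88
tool_pos: [0.5653, -0.1382, 0.2454]
tool_rot: [3.138, 0.002, 1.582]
contact_force: [0.6, -0.6, -0.9]
opening: 0.0196
grip_force: 55.0
```

```bash
python3 go.py 0.561 -0.272 0.086 1.581
```

```text
t 7.8833 grasp [ 0.5658 -0.1385  0.0864] rot [3.1384 0.0017 1.5821] F [ 0.6037 -0.6482 -0.8861] op 0.01961045234271583
move tool [-0.1335 -0.0062  0.0004] rotvec [0.0031 0.0017 0.0011]
```

Call:
jog_arm(ticks=[[[-0.0375, 0, 0, 0, 0, 0], [-0.0375, 0, 0, 0, 0, 0], [-0.0375, 0, 0, 0, 0, 0], [-0.0375, 0, 0, 0, 0, 0], [-0.025, 0, 0, 0, 0, 0], [0, 0, 0, 0, 0, 0]]])

```text
time: 8.38
tool_pos: [0.5641, -0.2823, 0.245]
tool_rot: [3.141, 0.003, 1.578]
contact_force: [-1.3, 0.6, -2.0]
opening: 0.0196
grip_force: 55.0
```

```bash
python3 go.py 0.561 -0.275 0.05 1.581
```

```text
t 8.3833 grasp [ 0.5642 -0.2827  0.086 ] rot [3.1408 0.0026 1.5778] F [-1.2813  0.5592 -2.0298] op 0.019615904445734928
move tool [ 0.0077 -0.0032  0.036 ] rotvec [ 0.0008  0.0026 -0.0032]
```

Converted, 0.018 m / 0.8 = 0.0225, 0.017 m / 0.8 = 0.0213.

Call:
jog_arm(ticks=[[[0, -0.0038, 0.0225, 0, 0, 0], [0, 0, 0.0213, 0, 0, 0], [0, 0, 0, 0, 0, 0]]])

```text
time: 8.63
tool_pos: [0.5604, -0.2772, 0.2067]
tool_rot: [-3.136, -0.003, 1.581]
contact_force: [-1.1, 0.6, -2.2]
opening: 0.0197
grip_force: 55.0
```

```bash
python3 go.py 0.561 -0.275 0.05 1.581
python3 - <<'E'
from h import *
ims=[]
for n,(u,v) in (("top",(130,190)),("side",(245,140))):
    c=read_camera(n); ims.append(cv2.resize(c["image"][v:v+100,u:u+190,::-1],None,fx=4,fy=3,interpolation=cv2.INTER_CUBIC))
cv2.imwrite("pics/d.png",np.vstack(ims))
E
```

```text
t 8.6333 grasp [ 0.5595 -0.2766  0.0477] rot [-3.1359 -0.0034  1.5812] F [-1.1222  0.5995 -2.23  ] op 0.019706812152200312
move tool [ 0.0016  0.0015 -0.0023] rotvec [-0.0057 -0.0034  0.0002]
```

View pics/d.png

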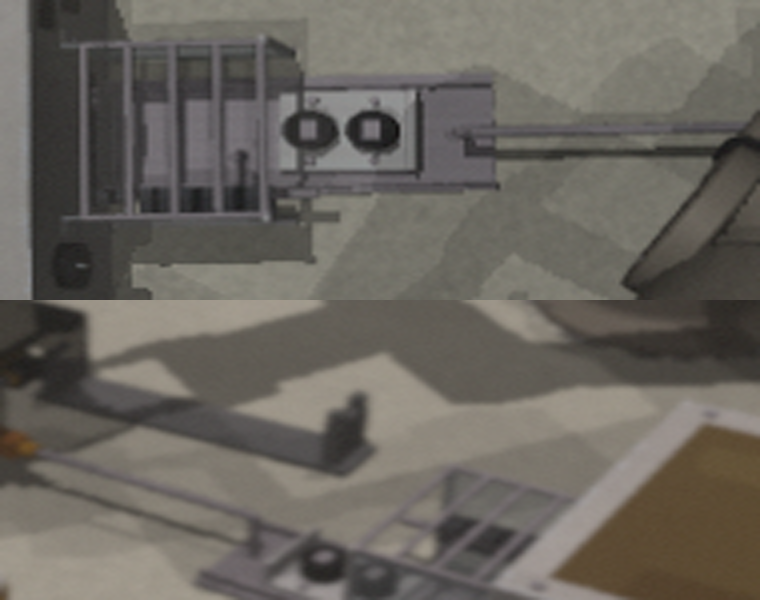

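Bolt pin moved from crop x 185 to 240 (drawn back); the hook at (458,131) is on the carrier's centreline (y about 131). Push.

Converted, 0.012 m / 0.8 = 0.015, 0.006 m / 0.8 = 0.0075, -0.002 rad / 6.2832 = -0.0003.

Call:
jog_arm(ticks=[[[0.0075, 0.0013, -0.0019, -0.0003, -0.0003, 0], [0.015, 0, 0, 0, 0, 0], [0.015, 0, 0, 0, 0, 0], [0.015, 0, 0, 0, 0, 0], [0.015, 0, 0, 0, 0, 0], [0.015, 0, 0, 0, 0, 0], [0.015, 0, 0, 0, 0, 0], [0.015, 0, 0, 0, 0, 0]]])

```text
time: 9.4
tool_pos: [0.562, -0.1869, 0.2114]
tool_rot: [3.139, 0.002, 1.582]
contact_force: [0.2, -2.8, -0.4]
opening: 0.0196
grip_force: 55.0
```

```bash
python3 go.py 0.5605 -0.016 0.05 1.581
```

```text
t 9.4 grasp [ 0.5624 -0.1873  0.0524] rot [3.1393 0.0023 1.5815] F [ 0.1829 -2.834  -0.3857] op 0.01956346320874601
move tool [ 0.1713 -0.0001  0.0024] rotvec [0.0023 0.0023 0.0005]
```

Call:
jog_arm(ticks=[[[0.015, 0, 0, 0, 0, 0], [0.015, 0, 0, 0, 0, 0], [0.015, 0, 0, 0, 0, 0], [0.015, 0, 0, 0, 0, 0], [0.015, 0, 0, 0, 0, 0], [0, 0, 0, 0, 0, 0]]])

```text
time: 9.9
tool_pos: [0.5613, -0.1259, 0.2111]
tool_rot: [3.14, 0.001, 1.583]
contact_force: [0.0, 0.2, -1.3]
opening: 0.02
grip_force: 55.0
```

```bash
python3 go.py 0.5605 -0.016 0.05 1.581
```

```text
t 9.9 grasp [ 0.5615 -0.1261  0.0521] rot [3.1403 0.0013 1.5828] F [ 0.0401  0.2496 -1.3297] op 0.019987646872655744
move tool [0.1101 0.0001 0.0021] rotvec [0.0013 0.0013 0.0018]
```

Converted, 0.012 m / 0.8 = 0.015, 0.01 m / 0.8 = 0.0125.

Call:
jog_arm(ticks=[[[0.0125, 0, 0.0025, 0, 0, 0], [0.015, 0, 0, 0, 0, 0], [0.015, 0, 0, 0, 0, 0], [0.015, 0, 0, 0, 0, 0], [0, 0, 0, 0, 0, 0]]])

```text
time: 10.32
tool_pos: [0.5608, -0.0812, 0.2089]
tool_rot: [3.14, 0.002, 1.581]
contact_force: [0.3, 0.4, -2.0]
opening: 0.0194
grip_force: 55.0
```

```bash
python3 go.py 0.5605 -0.014 0.05 1.581
```

```text
t 10.3167 grasp [ 0.5611 -0.0815  0.0499] rot [3.1397 0.0018 1.5814] F [ 0.3057  0.3547 -2.0017] op 0.019371659862119476
move tool [ 0.0675  0.     -0.0001] rotvec [0.0019 0.0018 0.0004]
```

Call:
jog_arm(ticks=[[[0.015, 0, 0, 0, 0, 0], [0.015, 0, 0, 0, 0, 0], [0.015, 0, 0, 0, 0, 0], [0.015, 0, 0, 0, 0, 0], [0.015, 0, 0, 0, 0, 0], [0.0075, 0, 0, 0, 0, 0], [0, 0, 0, 0, 0, 0]]])

```text
time: 10.9
tool_pos: [0.5599, -0.0145, 0.2084]
tool_rot: [3.141, 0.001, 1.583]
contact_force: [-0.9, 1.9, -3.4]
opening: 0.0197
grip_force: 55.0
```

```bash
python3 go.py 0.5605 -0.014 0.05 1.581
```

```text
t 10.9 grasp [ 0.56   -0.0146  0.0494] rot [3.141  0.0009 1.5827] F [-0.9068  1.8558 -3.4104] op 0.019671320533736998
move tool [ 0.0006  0.0005 -0.0006] rotvec [0.0006 0.0009 0.0017]
```

Call:
jog_arm(ticks=[[[0.01, 0, 0, 0, 0, 0], [0, 0, 0, 0, 0, 0], [-0.025, 0, 0, 0, 0, 0], [-0.0375, 0, 0, 0, 0, 0], [-0.0375, 0, 0, 0, 0, 0], [-0.0375, 0, 0, 0, 0, 0], [-0.0375, 0, 0, 0, 0, 0], [-0.0375, 0, 0, 0, 0, 0]]])

```text
time: 11.57
tool_pos: [0.5619, -0.1797, 0.2095]
tool_rot: [3.139, 0.002, 1.581]
contact_force: [-0.1, -0.9, -1.7]
opening: 0.0194
grip_force: 55.0
```

```bash
python3 go.py 0.5605 -0.275 0.05 1.581
```

```text
t 11.5667 grasp [ 0.5623 -0.18    0.0505] rot [3.1388 0.0016 1.5806] F [-0.0764 -0.8574 -1.6881] op 0.01938734650733641
move tool [-0.095  -0.0028  0.0005] rotvec [ 0.0028  0.0016 -0.0004]
```

Call:
jog_arm(ticks=[[[-0.0375, 0, 0, 0, 0, 0], [-0.0375, 0, 0, 0, 0, 0], [-0.0375, 0, 0, 0, 0, 0], [-0.025, 0, 0, 0, 0, 0], [0, 0, -0.0375, 0, 0, 0], [0, 0, -0.0375, 0, 0, 0], [0, 0, -0.0125, 0, 0, 0], [0, 0, 0, 0, 0, 0]]])

```text
time: 12.23
tool_pos: [0.5636, -0.2887, 0.2828]
tool_rot: [3.134, 0.005, 1.581]
contact_force: [0.8, 0.1, -1.3]
opening: 0.0197
grip_force: 55.0
```

```bash
python3 go.py 0.4062 -0.249 0.12 1.624
python3 - <<'E'
from h import *
ims=[]
for n,(u,v) in (("top",(130,190)),("side",(245,140))):
    c=read_camera(n); ims.append(cv2.resize(c["image"][v:v+100,u:u+190,::-1],None,fx=4,fy=3,interpolation=cv2.INTER_CUBIC))
cv2.imwrite("pics/e.png",np.vstack(ims))
E
```

```text
t 12.2333 grasp [ 0.5648 -0.2895  0.1238] rot [3.1337 0.0054 1.5807] F [ 0.8127  0.0837 -1.3129] op 0.01966543728428109
move tool [ 0.0489 -0.1562  0.0038] rotvec [ 0.0077  0.0056 -0.0433]
```

View pics/e.png

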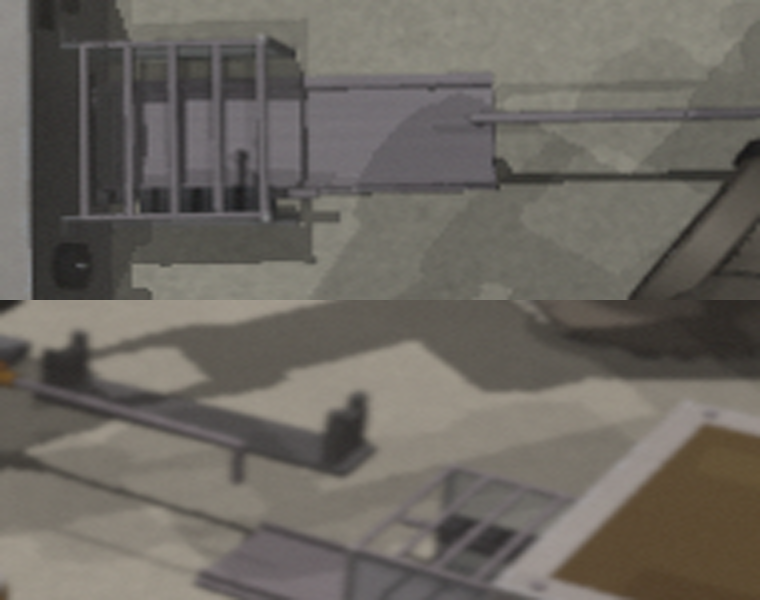

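Runway empty, bolt pin still back at (240,155–185), rod clear. Check for rod slip and return above the rests.

Converted, -0.03 m / 0.8 = -0.0375, 0.01 m / 0.8 = 0.0125, -0.023 rad / 6.2832 = -0.0037.

```bash
python3 - <<'E'
from h import *
t=read_camera("top");print(plane(t,(130+475/4-.4,190+121/3-.3),.124))
E
```

```text
[ 0.56024318 -0.06441779  0.124     ]
```

Call:
jog_arm(ticks=[[[0.0125, -0.0375, 0, 0, 0, -0.0032], [0.0125, -0.0375, 0, 0, 0, -0.0037], [0.0125, -0.0375, 0, 0, 0, 0], [0.0125, -0.0375, 0, 0, 0, 0], [0.0113, -0.0375, 0, 0, 0, 0], [0, 0, 0, 0, 0, 0], [0, 0, 0, 0, 0, 0], [0, 0, 0, 0, 0, 0]]])

```text
time: 13.05
tool_pos: [0.4115, -0.2453, 0.2785]
tool_rot: [3.14, 0.002, 1.624]
contact_force: [0.0, 1.0, -1.4]
opening: 0.0197
grip_force: 55.0
```

```bash
python3 go.py 0.4062 -0.249 0.056 1.624
```

```text
t 13.05 grasp [ 0.4119 -0.2456  0.1195] rot [3.1396 0.002  1.6241] F [ 0.0028  0.9829 -1.3978] op 0.01972470708473118
move tool [-0.0031 -0.0058  0.0635] rotvec [0.002  0.002  0.0001]
```

Converted, 0.018 m / 0.8 = 0.0225, 0.012 m / 0.8 = 0.015, 0.002 rad / 6.2832 = 0.0003.

Call:
jog_arm(ticks=[[[-0.0038, -0.0069, 0.0125, 0.0003, 0.0003, 0], [0, 0, 0, 0, 0, 0], [0, 0, 0.0225, 0, 0, 0], [0, 0, 0.0225, 0, 0, 0], [0, 0, 0.015, 0, 0, 0], [0, 0, 0, 0, 0, 0]]])

```text
time: 13.55
tool_pos: [0.406, -0.2481, 0.2187]
tool_rot: [-3.138, -0.003, 1.624]
contact_force: [-0.7, 0.6, -1.0]
opening: 0.0196
grip_force: 55.0
```

```bash
python3 go.py 0.4062 -0.249 0.056 1.624
```

```text
t 13.55 grasp [ 0.4055 -0.2477  0.0597] rot [-3.1385 -0.0029  1.6244] F [-0.6742  0.6335 -1.0099] op 0.019626970592488534
move tool [-0.0013  0.0006  0.0037] rotvec [-0.0031 -0.0029  0.0004]
```

Converted, 0.0035 m / 0.8 = 0.0044, -0.001 m / 0.8 = -0.0013.

Call:
jog_arm(ticks=[[[-0.0013, 0, 0.0044, 0, 0, 0], [0, 0, 0, 0, 0, 0], [0, 0, 0, 0, 0, 0]]])

```text
time: 13.8
tool_pos: [0.4063, -0.2497, 0.218]
tool_rot: [3.141, 0.001, 1.624]
contact_force: [-0.4, 1.2, -0.2]
opening: 0.0196
grip_force: 55.0
```

```bash
python3 go.py 0.4062 -0.249 0.056 1.624
```

```text
t 13.8 grasp [ 0.4064 -0.2499  0.059 ] rot [3.1409 0.0009 1.6243] F [-0.4111  1.1959 -0.2147] op 0.019628245945514447
move tool [ 0.0009 -0.0002  0.003 ] rotvec [0.0007 0.0009 0.0003]
```

Call:
jog_arm(ticks=[[[0, 0, 0, 0, 0, 0], [0, 0, 0, 0, 0, 0], [0, 0, 0, 0, 0, 0], [0, 0, 0, 0, 0, 0], [0, 0, 0, 0, 0, 0], [0, 0, 0, 0, 0, 0]]], aperture=0.085)

```text
time: 14.3
tool_pos: [0.4059, -0.2495, 0.2177]
tool_rot: [3.141, 0.0, 1.624]
contact_force: [0.0, 0.9, -0.8]
opening: 0.0549
grip_force: 0.0
```

Call:
jog_arm(ticks=[[[0, 0, 0, 0, 0, 0], [0, 0, 0, 0, 0, 0], [0, 0, 0, 0, 0, 0], [0, 0, 0, 0, 0, 0], [0, 0, -0.0188, 0, 0, 0], [0, 0, -0.0375, 0, 0, 0], [0, 0, -0.0375, 0, 0, 0], [0, 0, -0.0375, 0, 0, 0]]])

```text
time: 14.97
tool_pos: [0.4057, -0.2493, 0.3235]
tool_rot: [-3.141, -0.001, 1.624]
contact_force: [0.3, -0.4, -0.2]
opening: 0.0848
grip_force: 0.0
```

Call:
jog_arm(ticks=[[[0, 0, -0.0438, 0, 0, 0], [0, 0, -0.0438, 0, 0, 0], [-0.0375, 0, 0, 0, 0, 0], [-0.05, 0, 0, 0, 0, 0], [-0.05, 0, 0, 0, 0, 0], [-0.05, 0, 0, 0, 0, 0], [-0.05, 0, 0, 0, 0, 0], [0, 0, 0, 0, 0, 0]]])

```text
time: 15.63
tool_pos: [0.4151, -0.4451, 0.3911]
tool_rot: [-3.141, 0.003, 1.62]
contact_force: [-0.4, 0.8, -0.1]
opening: 0.0849
grip_force: 0.0
```

```bash
python3 - <<'E'
from h import *
ims=[]
for n,(u,v) in (("top",(130,190)),("side",(245,140))):
    c=read_camera(n); w=250 if n=="top" else 160
    cv2.imwrite("pics/f_%s.png"%n,c["image"][:,:,::-1])
    ims.append(cv2.resize(c["image"][v:v+130,u:u+w,::-1],(750,300),interpolation=cv2.INTER_CUBIC))
cv2.imwrite("pics/f.png",np.vstack(ims))
E
```

```text
(no output)
```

View pics/f.png

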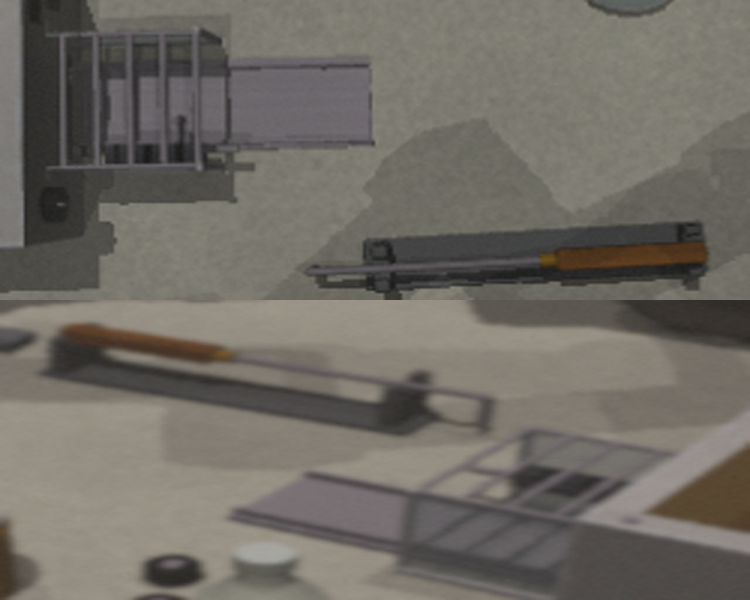

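The rod lies in both slots as before (hook at (310,270), handle (555–705,255)), and the throat is clear with the bolt pin back at (182,125–150). I'll compare the handle position numerically, then hand in.

```bash
python3 - <<'E'
from h import *
t=read_camera("top");s=read_camera("side")
a,b=orange(t,0,(300,380,285,320)),orange(s,0,(250,300,145,172)); print(a,b)
p,e=tri(t,a[0][0],s,b[0][0]); print(p,e)
if np.linalg.norm(p-[.4065,-.2525,.0593])<.006: print(job.hand_in())
E
```

```text
(((337.0863037109375, 300.7081298828125), (8.407151222229004, 54.36149978637695), 85.91438293457031), 420) (((276.78692626953125, 157.66790771484375), (34.783206939697266, 3.357703924179077), 19.025604248046875), 85)
[ 0.40644375 -0.25237302  0.0589391 ] 0.001076765801605953
the job is handed in; nothing more can be done
None
```

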